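# Find the stamped sample crate and send it to the dispatch line

### The arm

A 6-joint arm with a two-finger parallel gripper is mounted at the origin on a cart in front of the work surface, level with it; the furniture and walls round the work are solid. World frame = base frame: x ahead of the robot, y to its left, z up, the work surface at z = 0. Lengths are in m, angles in rad, forces in N, time in s.
With the tool pointing down it reaches from about 0.325 to 0.775 m from the base axis. Payload 5.5 kg.
Tool frame: the origin (TCP) lies between the finger pads; the fingertips stand 8 mm ahead of it and the grasp point (between the pads) lies 11 mm behind it (tcp_to_tips is the distance from the TCP to the fingertips, in m); z points along the fingers, y is the direction in which the jaws open and shut (so a half turn about z gives the same grasp; the last joint's range is limited). The gripper opens to 88 mm and grips with 3 to 60 N. Pads are 20 mm wide; open, the fingers measure 115 mm over their backs; the gripper's body (75 mm by 178 mm) begins 61 mm behind the grasp point.
Start: joints at [1.259, 0.091, 1.231, -0, 1.82, -0.057], TCP at [0.151, 0.581, 0.231] pointing down, gripper open.
Joint ranges: [-2.87, 2.87], [-0.86, 2.18], [0.17, 2.46], [-1.51, 4.65], [0.06, 2.69], [-2.65, 2.65]. Speed limits (rad/s): [2.57, 2.57, 3.01, 3.14, 3.14, 3.14].

### API

Orientations are given as a unit quaternion [w, x, y, z].
In Python, from bench import * gives the robot as it stands. Calls block until the motion is done:
- move_to(position, orientation): joint-space move of the TCP to a pose.
- move_l(position, speed=0.15, orientation=None): straight line of the TCP; orientation=None keeps the orientation; speed is the mean speed in m/s.
- movej(angles): joint-space move.
- gripper_open() and close(): open the fingers fully, or close them until they stop; the grip force is fixed at half the most.
- hold(seconds).
- inverse_kinematics(position, orientation): joint angles nearest the present ones, or None.
- state(): the state.
- get_image(name): name is "scene" or "top" or "wrist"; returns a dict with "frame" (480x640x3 uint8, blue, green, red), "depth" (480x640 float32, m along the optical axis (not along the pixel's ray), 0 where there is no reading), "camera_matrix" (3x3 intrinsics, pixels), "k1" (the pictures are not rectified: a ray, as slopes to the right and down, at radius r is drawn at 1 + k1 r^2 times it, then the intrinsics apply), "view" (4x4, takes a point from world to camera coordinates). Camera axes: x right, y up, looking along -z (the intrinsics and any distortion apply to the point x, -y, -z); pixel columns grow to the right and rows downward; lengths in m; the calibration is good to about 2 mm. A picture is of the moment at which its call begins.
A pose or a line that the arm cannot do raises IKError and nothing moves.
- job_done(): hands the job in, once; it reports no verdict.
The state is a dict: "time": time; "joint_pos": joint angles; "dq": joint speeds; "joint_torque": joint torques, N m; "ee_pos": TCP position; "ee_rot": TCP orientation; "ft_force": force on the tool from outside, world axes, zero at the start; "moment": the same for the moment, N m; "finger_gap": finger opening in m.
Only numpy, scipy, OpenCV 4.12 (cv2) and the standard library are available. Lean on these libraries where they do the work, as an engineer would, in place of code of your own. Each camera call takes 0.05 s, during which the arm holds its last target.

### The job

Tip both grey crates over, away from you, onto their far sides so that their undersides show, and only then push the one with the red stamp underneath, lying as it is, straight ahead until the whole of its leading edge rests on the yellow dispatch tape. Work with the fingertips only: never lift or carry a crate, and its far lower edge stays on the table. Leave the plain crate lying where it tipped and the pH meter, the clear jar and the tape roll where they stand.

Things in the scene. Friction and masses are not known exactly. Their poses are not given: they have to be found in the camera images.
- crate_a: One of two outwardly identical empty grey crates, open on top, loose, 76 mm deep (x) x 110 wide (y) x 116 high (z), walls 5 mm, 0.2 to 0.4 kg. Origin: centre of the underside; z is up while it stands; its -x face (blank white card) faces the robot within 0.2 rad. One of the two, not always in the same place, bears the stamp underneath.
- crate_a_heel (a point): Middle of crate_a's far lower edge (38 mm along +x from the origin), about which it tips. A slow push along +x within 20 mm of the top of the near face tips it with little sliding; past about 35 degrees it falls over onto its far face by itself, and then lies 76 mm high and 116 mm long, underside upright towards the robot.
- crate_a_rim_left (a point): Left end (+y, 55 mm off the middle) of crate_a's far top edge, 116 mm above the underside; once the crate lies on its far face, a corner of its leading edge, on the table.
- crate_a_rim_right (a point): Right end (-y, 55 mm off the middle) of the same edge of crate_a; with rim_left it marks the leading edge once the crate lies on its far face.
- crate_b: One of two outwardly identical empty grey crates, open on top, loose, 76 mm deep (x) x 110 wide (y) x 116 high (z), walls 5 mm, 0.2 to 0.4 kg. Origin: centre of the underside; z is up while it stands; its -x face (blank white card) faces the robot within 0.2 rad. One of the two, not always in the same place, bears the stamp underneath.
- crate_b_heel (a point): Middle of crate_b's far lower edge (38 mm along +x from the origin), about which it tips. A slow push along +x within 20 mm of the top of the near face tips it with little sliding; past about 35 degrees it falls over onto its far face by itself, and then lies 76 mm high and 116 mm long, underside upright towards the robot.
- crate_b_rim_left (a point): Left end (+y, 55 mm off the middle) of crate_b's far top edge, 116 mm above the underside; once the crate lies on its far face, a corner of its leading edge, on the table.
- crate_b_rim_right (a point): Right end (-y, 55 mm off the middle) of the same edge of crate_b; with rim_left it marks the leading edge once the crate lies on its far face.
- stamp (a point): Centre of the stamp: a red ring 52 mm across with a red dot in it on white, in the middle of the underside of one crate (within 2 mm of that crate's origin); the other crate's underside is plain grey.
- dispatch_line: The dispatch line: flat yellow tape with thin black borders, stuck on the table beyond the crates, 44 mm wide (its x, away from the robot) and 560 mm long (its y, roughly left-right), turned up to 0.08 rad. It is paper thin and nothing catches on it. Origin: its centre, on the table.
- ph_meter: Bystander: small loose grey meter, 35 x 60 x 34 mm, between the crates. Origin: centre of its underside.
- clear_pot: Bystander: small loose clear jar, 45 mm across, 67 mm high, to the right of the right crate. Origin: centre of its underside.
- tape_roll: Bystander: loose roll of brown tape lying flat, 69 mm across, 19 mm high, to the left of the left crate. Origin: centre of its underside.
Things that resemble listed ones, but are neither listed nor needed, are in the scene too. What is shaped like the crate_a but brown or turquoise is not meant. What is shaped like the crate_b but brown is not meant.

How it is judged:
By the outcome, as a careful person would: the job done as asked, in the order asked, and still so for the second after the job is handed in, with the robot touching nothing.
It also fails if it takes over 64 s, if anything falls off the work surface, if the arm or the gripper's body presses on something with over 40 N, if the wrist force passes 120 N, or if a joint passes its speed limit or range.

## Working session

There is one attempt and no reset: what is moved stays moved. The work goes in short steps, each a Python script; the robot and the scene stay as the last script left them, time stands still between calls to the robot, and variables do not carry over. Pictures are saved under pics/ and viewed, and the job is handed in when it is done.

```bash
ls; mkdir -p pics
cat > h.py <<'E'
from bench import *
import numpy as np, cv2
def snap(n,tag):
    d=get_image(n); cv2.imwrite(f'pics/{tag}.png',d['frame']); np.savez(f'{tag}.npz',**{k:np.array(v) for k,v in d.items()}); return d
def load(tag): return dict(np.load(f'{tag}.npz'))
def ray(d,u,v):
    K=d['camera_matrix'];k=float(d['k1']); s=np.array([(u-K[0,2])/K[0,0],(v-K[1,2])/K[1,1]]); x=s.copy()
    for _ in range(20): x=s/(1+k*(x@x))
    M=np.linalg.inv(d['view']); return M[:3,3], M[:3,:3]@np.array([x[0],-x[1],-1.0])
def onz(d,u,v,z): 
    o,r=ray(d,u,v); return o+r*(z-o[2])/r[2]
def dep(d,u,v):
    o,r=ray(d,u,v); return o+r*float(d['depth'][int(v),int(u)])
E
python3 - <<'E'
from h import *
for n in ['scene','top','wrist']:
    d=snap(n,n+'0'); print(n,np.linalg.inv(d['view'])[:3,3],d['k1'])
s=state(); print({k:s[k] for k in ('time','ee_pos','ee_rot','finger_gap')})
E
```

```text
pics
scene [-0.05670644 -0.76693305  1.04577407] -0.13762192051216124
top [0.4857417  0.01696616 1.41395258] 0.013591981730641727
wrist [0.08301963 0.59796297 0.38338075] -0.06379409470298736
{'time': 0.15, 'ee_pos': array([0.15117647, 0.58042214, 0.2297125 ]), 'ee_rot': array([-1.37518465e-04,  1.27076972e-01,  9.91892541e-01, -7.81526796e-04]), 'finger_gap': 0.08820667675560617}
```

View pics/scene0.png

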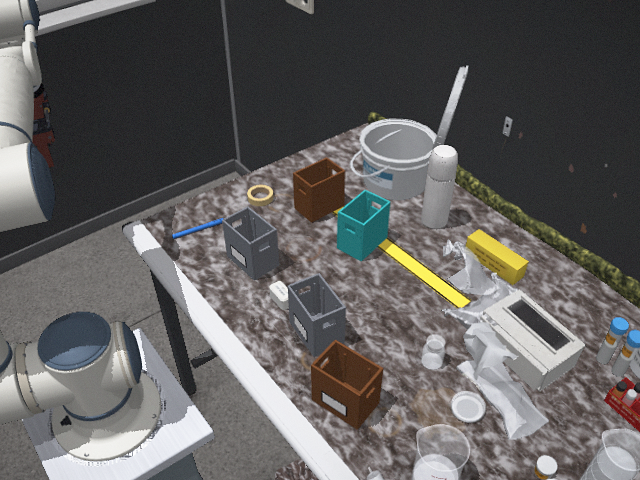

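View pics/top0.png

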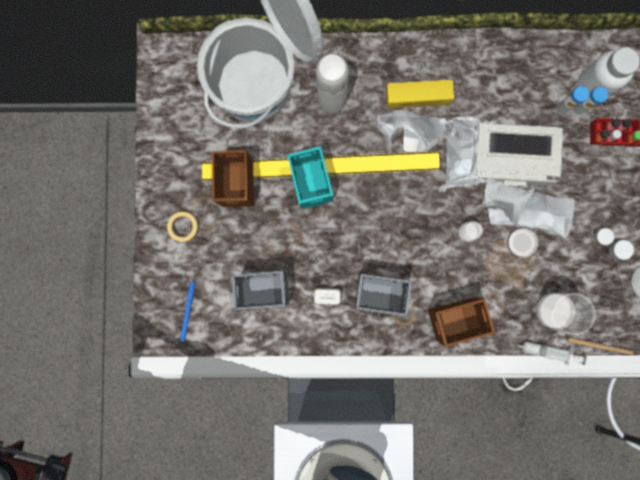

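The candidates are the grey left crate at top (259,290) and the grey right crate at (384,295). The lookalikes are brown (232,177), turquoise (312,177) and brown (462,321). I'll choose the two grey ones and check them in a close crop.

Run:
```python
from h import *
d=load('top0'); im=d['frame']
c=im[140:340,170:440]; cv2.imwrite('pics/c1.png',cv2.resize(c,None,fx=2.9,fy=2.9,interpolation=cv2.INTER_CUBIC))
c=load('scene0')['frame'][150:390,200:480]; cv2.imwrite('pics/c2.png',cv2.resize(c,None,fx=2.5,fy=2.5,interpolation=cv2.INTER_CUBIC))
```

```text
(no output)
```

View pics/c1.png

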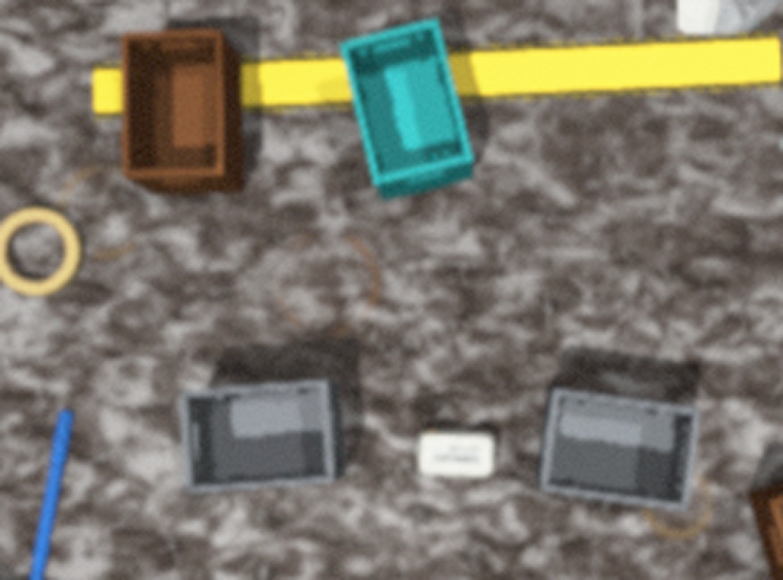

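View pics/c2.png

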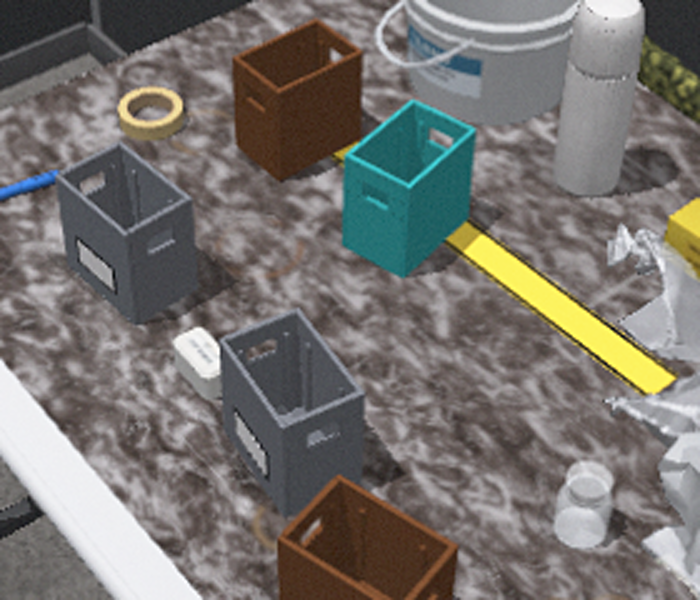

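Run:
```python
from h import *
np.set_printoptions(precision=4,suppress=True)
d=load('top0')
def P(x,y,z): return onz(d,170+x/2.9-0.33,140+y/2.9-0.33,z)
L={'L':([(180,394),(331,380),(336,481),(189,491)],.116),'R':([(555,388),(698,405),(690,508),(541,491)],.116),
'brownL':([(122,33),(222,30),(222,182),(123,183)],.116),'teal':([(343,43),(436,20),(471,162),(380,187)],.116),
'tape ends top':([(93,68),(780,38),(780,85),(93,115)],0),'tape mid':([(245,62),(345,58),(245,108),(345,103)],0),'meter':([(418,432),(494,432),(494,478),(418,478)],.034),'roll':([(-8,250),(80,250)],.019)}
for k,(p,z) in L.items():
    q=np.array([P(x,y,z) for x,y in p]); print(k,q[:,:2].tolist() and np.round(q[:,:2],4).tolist(), q[:,:2].mean(0))
    
for uv in [(259,273),(384,278),(259,308),(384,311),(300,367),(400,367),(471,231)]: print(uv,dep(d,*uv))
```

```text
L [[0.489, 0.2393], [0.4987, 0.1272], [0.4242, 0.1235], [0.4174, 0.2323]] [0.4573 0.1806]
R [[0.4919, -0.0388], [0.4788, -0.1443], [0.4032, -0.1373], [0.4161, -0.0278]] [ 0.4475 -0.0871]
brownL [[0.7601, 0.2842], [0.7619, 0.2089], [0.647, 0.2086], [0.6467, 0.2827]] [0.7039 0.2461]
teal [[0.7513, 0.1179], [0.7682, 0.048], [0.6607, 0.0224], [0.6424, 0.0904]] [0.7056 0.0697]
tape ends top [[0.7559, 0.3317], [0.7762, -0.2296], [0.7376, -0.2289], [0.7171, 0.3314]] [0.7467 0.0511]
tape mid [[0.7599, 0.2072], [0.7626, 0.1253], [0.722, 0.2071], [0.7255, 0.1254]] [0.7425 0.1663]
meter [[0.4583, 0.0657], [0.458, 0.0059], [0.422, 0.0061], [0.4223, 0.0658]] [0.4401 0.0359]
roll [[0.6054, 0.4075], [0.6049, 0.3368]] [0.6051 0.3721]
(259, 273) [0.4941 0.1809 0.1138]
(384, 278) [ 0.4819 -0.0872  0.1244]
(259, 308) [0.4191 0.1806 0.1147]
(384, 311) [ 0.4114 -0.0873  0.1133]
(300, 367) [0.277  0.0995 0.0016]
(400, 367) [ 0.276  -0.1319 -0.0005]
(471, 231) [ 0.5852 -0.2865  0.0688]
```

```bash
cat >> h.py <<'E'
def Q(psi): return [0,np.cos(psi/2),np.sin(psi/2),0]
def tip(c,yaw):
    c=np.array(c);u=np.array([np.cos(yaw),np.sin(yaw)]);heel=c+.038*u
    def P(px,z): return [*(heel+u*(px-.010)),z+.008]
    q=Q(np.pi+yaw)
    move_to(P(-.076-.025,.25),q); move_l(P(-.076-.025,.106),.15)
    move_l(P(-.076-.003,.106),.06)
    mx=0
    for t in np.radians([8,16,24,32,38,42]):
        x=-.076*np.cos(t)+.106*np.sin(t); z=.076*np.sin(t)+.106*np.cos(t)
        move_l(P(x,z),.045); s=state(); print(round(np.degrees(t)),s['ft_force'].round(1),round(s['time'],2))
    hold(.3)
    move_l(P(-.06,.17),.15)
E
python3 - <<'E'
from h import *
p=state()['ee_pos']; move_l([p[0],p[1],.3],.2); close()
tip((.4573,.1806),.075)
snap('scene','s1');print(state()['time'],state()['finger_gap'])
E
```

```text
8 [-2.3  0.2  3.5] 5.94
16 [-1.3  0.6  1.3] 6.5
24 [-0.5  0.7  0.7] 7.06
32 [-1.1 -1.1  0.7] 7.62
38 [-0.3 -0.4 -0.3] 8.07
42 [-0.1  0.2 -0.4] 8.42
9.4833 0.0006244670375873545
```

View pics/s1.png

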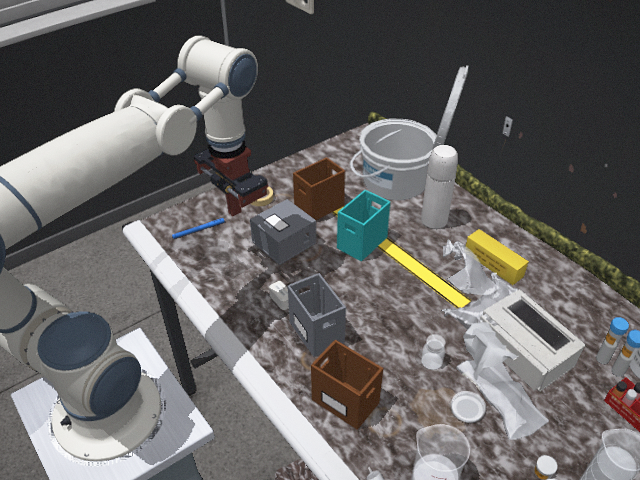

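The left crate lies on its far side, and its underside (around 270,240) is plain grey. Now I'll tip the right one.

Run:
```python
from h import *
p=state()['ee_pos']; move_l([p[0]-.04,p[1],.26],.25)
tip((.4475,-.0871),-.12)
p=state()['ee_pos']; move_l([.36,.05,.28],.25)
snap('scene','s2');snap('top','t2');print(state()['time'])
for n,(a,b,c,e) in {'s2':(150,390,200,480),'t2':(100,340,170,440)}.items():
    cv2.imwrite(f'pics/{n}c.png',cv2.resize(load(n)['frame'][a:b,c:e],None,fx=2.5,fy=2.5,interpolation=cv2.INTER_CUBIC))
```

```text
8 [-2.7 -0.5  1.6] 13.24
16 [-0.4 -0.4  1.7] 13.8
24 [-0.5  0.5  0.6] 14.36
32 [-0.7 -0.4  0.9] 14.92
38 [ 0.1 -0.4 -0.4] 15.37
42 [-0.4  0.4 -0.6] 15.72
17.6917
```

View pics/s2c.png

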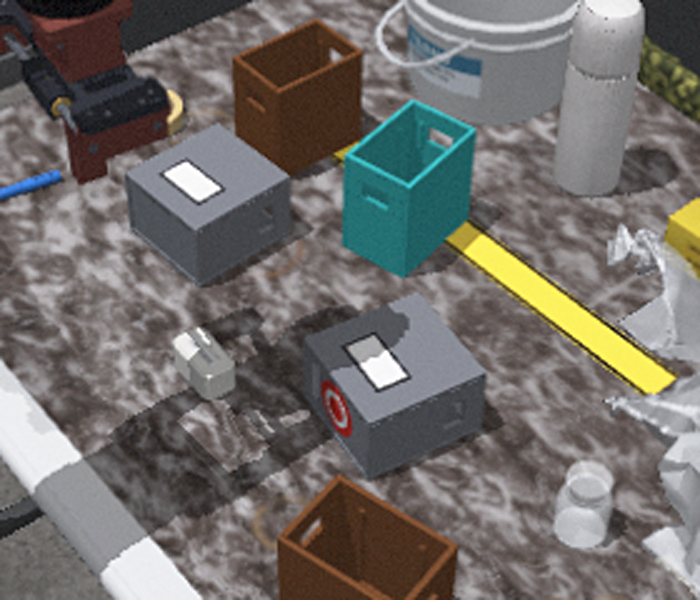

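View pics/t2c.png

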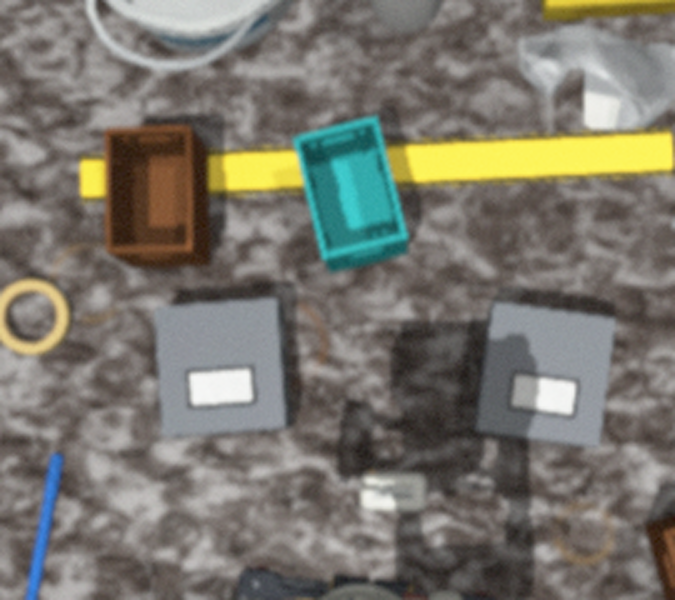

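The stamped crate is the right one: the red ring shows at s2 (334,313). In t2 the crate's top corners are near (368,221), (416,228), (410,278) and (361,272).

Run:
```python
from h import *
d=load('t2')
P=lambda x,y,z: onz(d,170+x/2.5-.4,100+y/2.5-.4,z)[:2]
fl,fr,nr,nl=[P(*p,.076) for p in [(494,302),(615,320),(601,445),(477,430)]]
print(np.round([fl,fr,nr,nl],4))
yv=(fl+nl-fr-nr);yaw=np.arctan2(-yv[0],yv[1]); c=(fl+fr+nr+nl)/4
print('yaw',yaw,np.arctan2(*(-(fl-nl-nr+fr))[[1,0]])if 0 else np.arctan2(*((fl+fr-nl-nr)[[1,0]])),'c',c, 'len',np.linalg.norm(fl+fr-nl-nr)/2,np.linalg.norm(yv)/2)
t=[P(*p,0) for p in [(400,146),(672,133),(672,171),(400,182)]]; print(np.round(t,4))
```

```text
[[ 0.6098 -0.0553]
 [ 0.5931 -0.1625]
 [ 0.4823 -0.1485]
 [ 0.4962 -0.0391]]
yaw -0.1402967427007201 -0.13341765391227514 c [ 0.54535418 -0.10135377] len 0.11320573445428735 0.10937868274691076
[[ 0.7659  0.0282]
 [ 0.7761 -0.229 ]
 [ 0.7399 -0.2284]
 [ 0.7314  0.0284]]
```

Run:
```python
from h import *
c=np.array([.5454,-.1014]);yaw=-.135;u=np.array([np.cos(yaw),np.sin(yaw)])
near=c-.058*u; q=Q(np.pi+yaw); z=.045+.008
P=lambda s,z=z:[*(near+u*(s-.010)),z]
gripper_open()
move_to(P(-.018,.2),q); f0=state()['ft_force']; move_l(P(-.018),.15)
print(state()['finger_gap'])
move_l(P(-.004),.04)
for s in [.03,.07,.10,.125]:
    move_l(P(s),.05); t=state(); print(s,t['ft_force'].round(1),t['moment'].round(2),round(t['time'],2))
snap('scene','s3');snap('top','t3')
for n,(a,b,cc,e) in {'s3':(150,390,200,480),'t3':(100,340,250,520)}.items():
    cv2.imwrite(f'pics/{n}c.png',cv2.resize(load(n)['frame'][a:b,cc:e],None,fx=2.5,fy=2.5,interpolation=cv2.INTER_CUBIC))
```

```text
0.08792590587830806
0.03 [-0.8  0.7 -0.2] [ 0.02 -0.01  0.02] 22.32
0.07 [ 0.   0.1 -0.4] [0.02 0.04 0.07] 23.27
0.1 [ 0.4 -0.2  0.1] [ 0.03 -0.02  0.05] 24.02
0.125 [-0.4 -0.2  0.1] [0.02 0.01 0.01] 24.67
```

View pics/s3c.png

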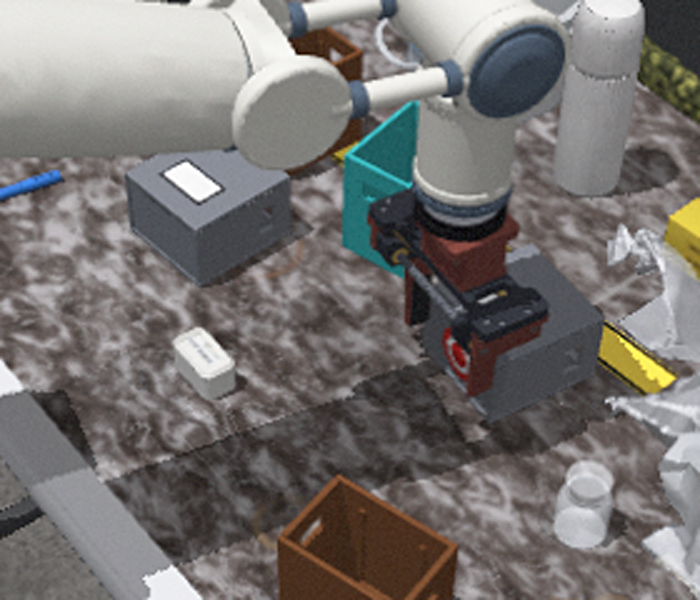

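View pics/t3c.png

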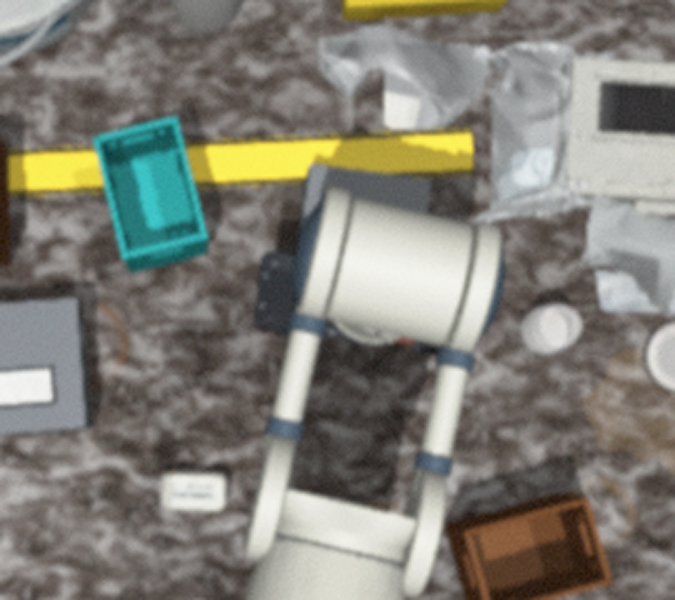

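The crate is moving straight and its leading edge nears the tape, at about t3 (375–423,167–172). I'll measure it.

Run:
```python
from h import *
d=load('t3')
cv2.imwrite('pics/t3d.png',cv2.resize(d['frame'][140:200,360:450],None,fx=8,fy=8,interpolation=cv2.INTER_CUBIC))
```

```text
(no output)
```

View pics/t3d.png

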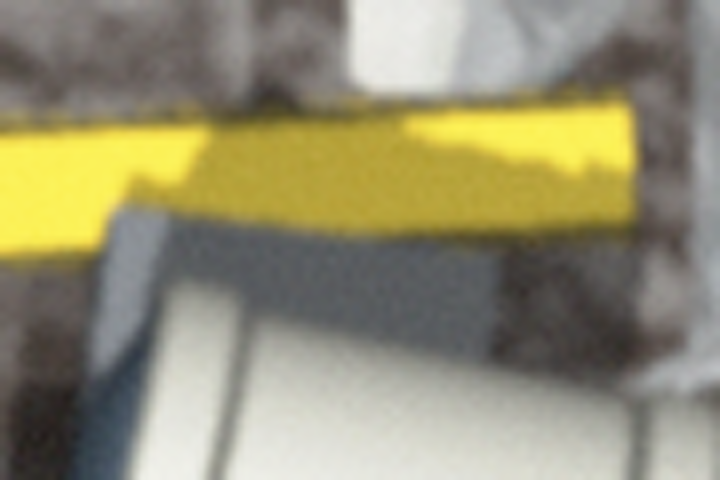

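Run:
```python
from h import *
d=load('t3')
P=lambda x,y,z: onz(d,360+x/8-.44,140+y/8-.44,z)[:2].round(4)
print(P(115,207,.076),P(498,248,.076)); print(P(60,120,0),P(560,98,0),P(60,256,0),P(560,236,0), state()['ee_pos'])
```

```text
[ 0.7332 -0.0715] [ 0.7208 -0.1782]
[ 0.7734 -0.0605] [ 0.7787 -0.2082] [ 0.7328 -0.0601] [ 0.7375 -0.2076] [ 0.60207186 -0.10911079  0.05301082]
```

Run:
```python
from h import *
c=np.array([.5454,-.1014]);yaw=-.135;u=np.array([np.cos(yaw),np.sin(yaw)])
near=c-.058*u
P=lambda s,z=.053:[*(near+u*(s-.010)),z]
move_l(P(.1535),.04); hold(.2); move_l(P(.11),.06); move_l(P(.09,.25),.2); move_l([.36,.05,.3],.25)
d=snap('top','t4');snap('scene','s4');print(state()['time'])
cv2.imwrite('pics/t4c.png',cv2.resize(d['frame'][130:260,350:460],None,fx=4.6,fy=4.6,interpolation=cv2.INTER_CUBIC))
```

```text
29.15
```

View pics/t4c.png

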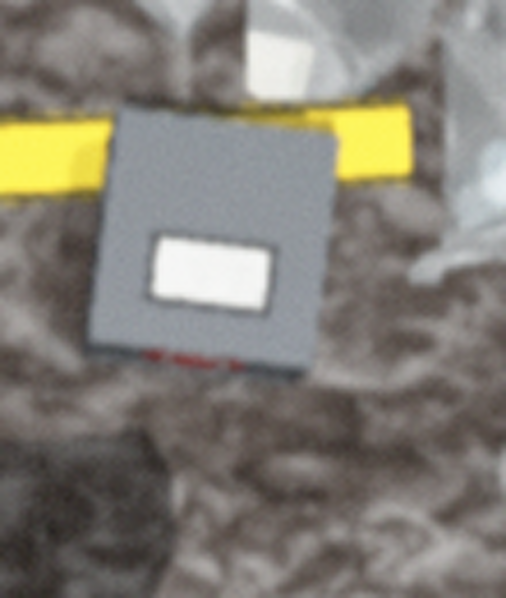

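View pics/s4.png

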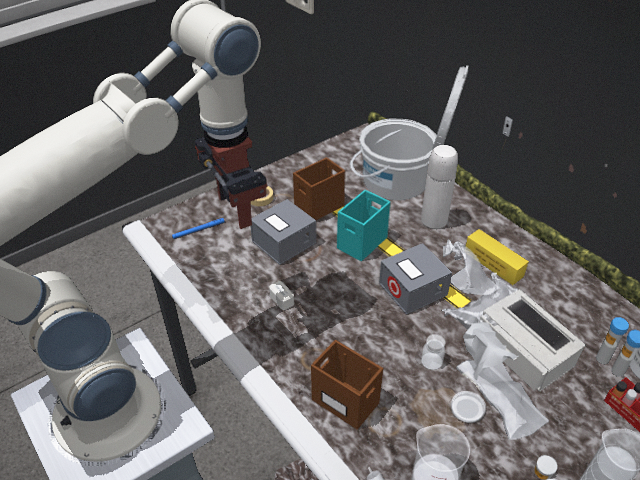

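View pics/t4.png

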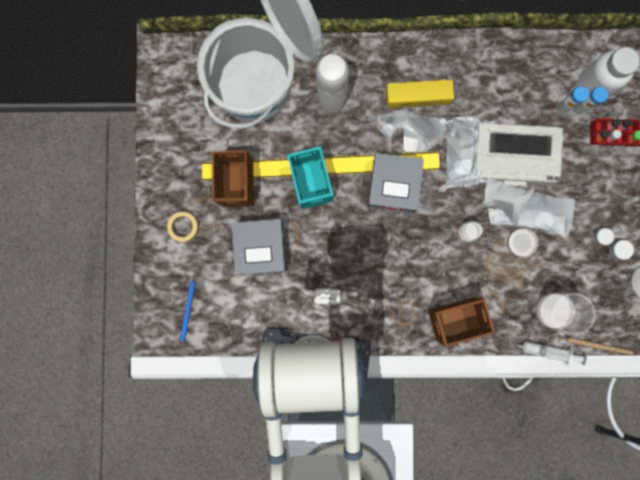

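Run:
```python
from h import *
d=load('t4')
P=lambda x,y,z: onz(d,350+x/4.6-.4,130+y/4.6-.4,z)[:2].round(4)
print(P(118,106,.076),P(338,131,.076),'near',P(90,345,.076),P(305,372,.076)); print('tape far',P(60,119,0),P(405,102,0),'near',P(60,195,0),P(405,179,0))
```

```text
[ 0.7621 -0.0747] [ 0.7489 -0.1814] near [ 0.6452 -0.06  ] [ 0.6313 -0.1637]
tape far [ 0.7713 -0.0501] [ 0.7786 -0.2273] near [ 0.7318 -0.0497] [ 0.7387 -0.2266]
```

Run:
```python
from h import *
job_done(); print(state()['time'])
```

```text
the job is handed in; nothing more can be done
the job is handed in; nothing more can be done
```

I tipped both grey crates onto their far sides, then pushed the stamped one straight ahead onto the yellow tape and handed the job in. The robot clock read about 29 s at my last check. The stamp was under the right-hand crate; the left one was plain.

- **Leading edge:** in the last overhead picture the stamped crate's two leading corners were at (0.762, -0.075) and (0.749, -0.181). The tape there runs from about x = 0.733 to 0.777, so both corners are on it with roughly 10 mm to spare, and the calibration is good to about 2 mm.
- **Everything else:** the plain crate lies where it tipped. By eye, the meter, the jar and the tape roll have not moved. The arm was clear of everything at hand-in.
- **Forces:** the readings I took while tipping and pushing were at most a few newtons.

No checks failed or disagreed.

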